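# Pull the length stop out one hole and lay the mounting rail in the jig

### The job

Set the length stop on the jig one hole longer: press its sprung red button down and slide the stop out to the next hole, so that the button pops fully up again there. Then pick up the piece of mounting rail and lay it flat, slotted side up, in the jig's channel between the blue fence and the stop, and let it go. Leave the pliers, the tape and the screwdriver where they are.

Things in the scene. Friction and masses are not known exactly. Their poses are not given: they have to be found in the camera images.
- length_jig: Length-stop jig fixed to the bench: 260 x 150 mm aluminium base plate, top 10 mm above the bench. Origin: centre of its underside; x: the way the stop is pulled out; y across; z up. At y = -40 mm the channel runs along x, its floor the plate's top, 41 mm wide between steel guides 4 mm high. At y = +45 mm lies the blue outer tube, x = -125 to +8 mm, 36 mm wide, top at z 34 mm.
- stop (a joint): How far the steel inner tube with its cross stop is pulled out along the jig's x, in m: 0 in the first hole (start), 0.045 in the next, 0.090 in the last; end stops at 0 and 0.090. About 2 N of friction. The button moves with it. Locked, with up to 2 mm of play either way, while the button is up in a hole.
- button (a joint): How far the button is pressed down, in m: 0 up, 0.009 at the bottom. Spring 4 N at first, 7.5 N at the bottom. Its collar (14 mm along x) is caught by the hole's edges until pressed 4 mm; pressed 5 to 9 mm the stop slides. Let go between holes, it stays trapped under the slot (reads about 0.004) and still slides; it springs up by itself on reaching a hole.
- button_top (a point): Middle of the top face of the red button cap, a rounded block 24 mm along the jig's x, 18 mm across, 22 mm high; at rest its top is 65 mm above the bench, its underside 9 mm above the blue tube. It can be pinched by its sides from above and pushed down, or pushed along by its side.
- next_hole (a point): Middle of the next hole, 34 mm above the bench at the level of the blue tube's top face; the button must come up here. The tube is open above in a 9 mm slot along the jig's x with three 18 mm square holes 45 mm apart; this is the second, the button starts in the first.
- stop_face (a point): Point on the face of the sliding cross stop that looks to the blue fence, on the channel's centre line, 26 mm above the bench. The stop is a steel bar 8 mm thick along x, from 16 to 36 mm above the bench. Its face stands 115 mm from the fence at the start, 160 mm with the stop in the next hole.
- channel_mid (a point): Point on the channel's floor, 10 mm above the bench, on its centre line, midway between the fence and the stop once the stop is in the next hole. Axes as the jig (x along the channel).
- din_rail: Piece of steel mounting rail (hat profile), 150 mm long along its x, 0.12 kg, lying flanges down, the slotted face up. Origin: centre of its underside. Two flanges 1.5 mm thick, 35 mm over all, carry the hat, 24 mm wide and 15 mm high over all: grip the hat by its sides, the tips above the flanges. Its two ends are alike.
- pliers_orange: Orange pliers lying on the bench, 190 x 42 x 14 mm, along their x; leave alone. Origin: centre of the underside.
- tape_black: Roll of black tape lying flat, 68 mm across, 19 mm high; leave alone. Origin: centre of the underside.
- driver_stub: Short orange screwdriver lying on the bench, 139 mm along its y, 28 mm high; leave alone. Origin: centre of the underside.
- fence_face (a point): Point on the face of the fixed blue fence that looks to the stop, on the channel's centre line, 26 mm above the bench. The fence is 56 mm wide, its top 36 mm above the bench.

How it is judged:
On the way:
1. the stop is locked in the next hole with the button up (value of joint stop between 0.0415 and 0.0485 m and value of joint button below 0.002 m), for 0.2 s.
At the end, for the whole second after the job is handed in: The stop is in the next hole (joint stop 0.0415 to 0.0485) with the button up (under 0.002), and the rail lies still, flat and slotted side up on the channel's floor (its origin within 8 mm along, 5 mm across and 2 mm in height of channel_mid, within 0.07 rad of the jig's x and 0.06 rad of upright) (all of step 1 and x of din_rail in the frame of channel_mid between -0.008 and 0.008 m and y of din_rail in the frame of channel_mid between -0.005 and 0.005 m and z of din_rail in the frame of channel_mid between -0.002 and 0.002 m and angle between the x axis of din_rail and the x axis of length_jig, either way round below 0.07 rad and angle between din_rail's own z axis and vertical below 0.06 rad and linear speed of din_rail below 0.02 m/s); the robot touches nothing.
It fails at once if the pliers, the tape or the screwdriver are moved by more than 30 mm (not (distance of each of pliers_orange, tape_black, driver_stub from where it was at the start of the episode below 0.03 m)).
It also fails if it takes over 61 s, if anything falls off the work surface, if the arm or the gripper's body presses on something with over 40 N, if the wrist force passes 120 N, or if a joint passes its speed limit or range.

### The arm

A 7-joint arm with a two-finger parallel gripper is mounted at the origin on a cart in front of the work surface, level with it; the furniture and walls round the work are solid. World frame = base frame: x ahead of the robot, y to its left, z up, the work surface at z = 0. Lengths are in m, angles in rad, forces in N, time in s.
With the tool pointing down it reaches from about 0.4 to 0.85 m from the base axis. Payload 10.4 kg.
Tool frame: the origin (TCP) lies midway between the tips of the shut fingers; the grasp point (between the pads) lies 19 mm behind it; z points along the fingers, x is the direction in which the jaws open and shut, and the axes are right-handed (so a half turn about z gives the same grasp; the last joint's range is limited). The gripper opens to 87 mm and grips with 3 to 60 N. Pads are 19 mm wide; open, the fingers measure 117 mm over their backs; the gripper's body (75 mm by 190 mm) begins 51 mm behind the grasp point.
Start: joints at [1.091, 0.332, -0.065, 1.46, 0.022, 1.35, -0.088], TCP at [0.276, -0.561, 0.223] pointing down, gripper open.
Joint ranges: [-2.6, 2.6], [-0.5, 2.12], [-1.47, 1.34], [0.16, 2.42], [-1.27, 4.41], [0.06, 2.06], [-2.6, 2.6]. Speed limits (rad/s): [2.22, 2.22, 2.79, 2.79, 3.14, 3.14, 3.14].

### API

Orientations are given as a unit quaternion [x, y, z, w].
In Python, from bench import r gives the robot as it stands. The module is installed in compiled form; this text tells all that it offers.
- The arm moves only by the tool play_rows, never from a script. Its argument "commands" is a list of rows, each a list of 7 numbers: the shift along the world's x, y, z in cm, then the turn, a rotation vector about the world's x, y, z in rad, then the finger opening in cm, from 0 to 8.7. A call has 1 to 20 rows; each row shifts and turns the commanded pose from where the row before left it; what a row does not reach is not made up. A row lasts 1/8 s, in which the tool goes at most 62.5 mm and 10.7 degrees, less where a joint would pass 70% of its speed; a pose out of reach is approached as far as the arm can. A call is refused whole if a number of a shift passes 6.25 or a number of a turn 0.188, either way. A call with a gripper value outside its range is refused whole. The fingers move at their own pace and stop on an object; "grip_force" is the grip in N (left out, the last holds). Time passes only in rows, so rows that do not move let the fingers close. It gives the time, the measured TCP pose, the force and the opening at its end, in the units of the state.
- r.read_state(): the state, without advancing time (a new reading comes with each control period).
- r.camera(name): name is "side" or "top" or "wrist"; returns a dict with "img" (480x640x3 uint8, red, green, blue), "K" (3x3 intrinsics, pixels), "camera_from_world" (4x4, takes a point from world to camera coordinates). Camera axes: x right, y down, z forward; pixel columns grow to the right and rows downward; lengths in m; the calibration is good to about 2 mm. A picture is of the moment at which its call begins. There is no depth.
- r.close_job(): hands the job in, once; it reports no verdict.
The state is a dict: "time": time; "joint_positions": joint angles; "joint_vel": joint speeds; "joint_torque": joint torques, N m; "ee_pos": TCP position; "eef_rot": TCP orientation; "ft_force": force on the tool from outside, world axes, zero at the start; "torque": the same for the moment, N m; "width": finger opening in m.
Only numpy, scipy, OpenCV 4.12 (cv2) and the standard library are available. Lean on these libraries where they do the work, as an engineer would, in place of code of your own. Each camera call takes 0.05 s, during which the arm holds its last target. There are 200 camera calls.

## Working session

There is one attempt and no reset: what is moved stays moved. The work goes in short steps, Python scripts to look and compute and a tool call to move; the robot and the scene stay as the last step left them, time stands still between calls to the robot, and variables do not carry over. Pictures are saved under pics/ and viewed, about 8 in all and at most 12, crops included, and the job is handed in when it is done.

Besides the shell and the picture viewer there is one more tool, called after "Request:" as name(argument=value, ...) on one line, values as JSON. play_rows: Moves the arm, as the interface text tells. Its arguments: {"type":"object","properties":{"commands":{"type":"array","items":{"type":"array","items":{"type":"number"}}},"grip_force":{"type":"number"}},"required":["commands"]}

```bash
mkdir -p pics; cat > h.py <<'E'
import numpy as np, cv2
from bench import r
def cam(n,save=None):
    c=r.camera(n); 
    if save: cv2.imwrite('pics/'+save,c['img'][:,:,::-1])
    return c
def ray(c,uv,z):
    M=np.array(c['camera_from_world']);R,t=M[:3,:3],M[:3,3]
    o=-R.T@t; d=R.T@np.linalg.inv(c['K'])@np.array([uv[0],uv[1],1.])
    return o+d*(z-o[2])/d[2]
def proj(c,p):
    M=np.array(c['camera_from_world']); q=np.array(c['K'])@(M[:3,:3]@np.array(p)+M[:3,3]); return q[:2]/q[2]
E
python3 - <<'E'
from h import *
import pickle
for n in ('top','side'):
    c=cam(n,n+'0.png'); pickle.dump(c,open(n+'0.pkl','wb'))
    M=np.array(c['camera_from_world']); print(n,-M[:3,:3].T@M[:3,3], M[:3,:3].round(2).tolist())
s=r.read_state(); print(s['time'],s['ee_pos'],s['eef_rot'],s['ft_force'],s['width'])
E
```

```text
top [0.53665068 0.09246913 1.06651868] [[-0.0, -1.0, -0.01], [-1.0, 0.01, -0.04], [0.04, 0.01, -1.0]]
side [0.55174061 1.02011044 0.6920315 ] [[-1.0, -0.04, 0.01], [-0.04, 0.57, -0.82], [0.03, -0.82, -0.57]]
0.1 [ 0.2755145  -0.56060665  0.22182396] [ 8.48859598e-01 -5.28617962e-01 -5.81784195e-04 -3.07404323e-04] [-0.17396184  0.66950744  0.23378672] 0.08678581820437026
```

View pics/top0.png

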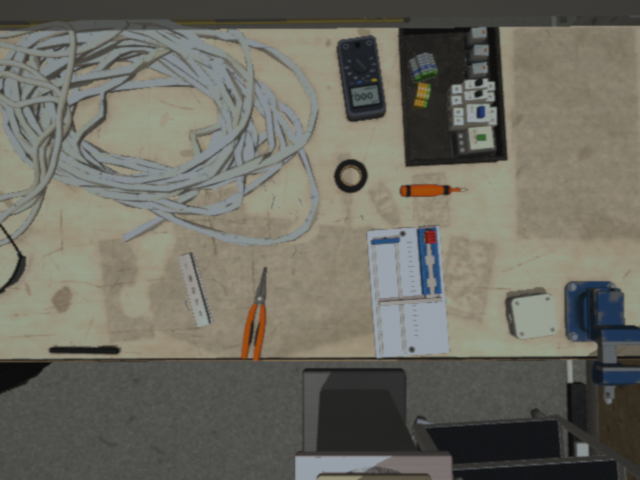

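View pics/side0.png

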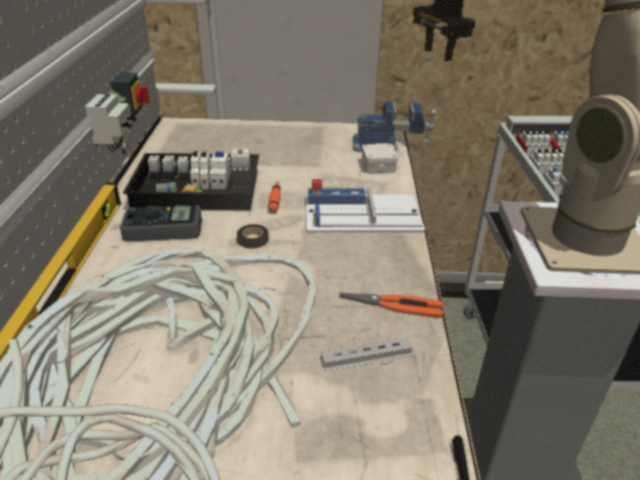

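The top view shows the jig around (410,290): red button (431,237), blue tube to its right, fence (385,240), cross stop at row ~298. The rail is at (196,290), the pliers (258,315), the tape (350,176) and the driver (430,190). The stop pulls out towards image down (about world -x).

```bash
python3 - <<'E'
from h import *
import pickle
c=pickle.load(open('top0.pkl','rb')); s=pickle.load(open('side0.pkl','rb'))
def big(m,box):
    z=np.zeros_like(m); x0,x1,y0,y1=box; z[y0:y1,x0:x1]=m[y0:y1,x0:x1]
    k=cv2.findContours(z,cv2.RETR_EXTERNAL,cv2.CHAIN_APPROX_NONE)[0]
    return max(k,key=cv2.contourArea)
def show(n,c,k,zs):
    q=cv2.boxPoints(cv2.minAreaRect(k)); print(n,'px',q.mean(0).round(1))
    w=np.array([ray(c,p,zs)[:2] for p in q]); e=[w[1]-w[0],w[2]-w[1]]
    e.sort(key=np.linalg.norm); print('  mid',w.mean(0).round(4),'sizes',[np.linalg.norm(a).round(4) for a in e],'ang long',np.arctan2(e[1][1],e[1][0]).round(4))
hsv=cv2.cvtColor(c['img'],cv2.COLOR_RGB2HSV)
red=((cv2.inRange(hsv,(0,150,70),(6,255,255)))|(cv2.inRange(hsv,(172,150,70),(180,255,255))))
show('button',c,big(red,(415,450,220,260)),.065)
blue=cv2.inRange(hsv,(100,120,50),(125,255,255))
show('tube',c,big(blue,(412,450,220,310)),.034)
show('fence',c,big(blue,(365,405,225,255)),.036)
g=cv2.inRange(hsv,(0,0,150),(180,45,255)); h=cv2.inRange(hsv,(95,8,120),(125,60,255))
print(c['img'][270,375],c['img'][345,420],c['img'][290,190],c['img'][290,165],c['img'][290,196])
show('jig',c,cv2.convexHull(big(h|blue|red,(355,465,215,365))),.01)
im=c['img'].astype(int); m=((im[...,2]>im[...,0]-12)&(im.sum(2)>330)).astype(np.uint8)*255
show('rail',c,big(m,(170,225,245,335)),.012)
hs=cv2.cvtColor(s['img'],cv2.COLOR_RGB2HSV)
rs=(cv2.inRange(hs,(0,150,70),(6,255,255))|cv2.inRange(hs,(172,150,70),(180,255,255)))
k=big(rs,(300,335,170,195)); print(cv2.boundingRect(k)); show('btn side',s,k,.055)
o=np.zeros((300,800,3),np.uint8)
a=cv2.resize(c['img'][215:365,355:465],None,fx=4,fy=4,interpolation=cv2.INTER_CUBIC); b=cv2.resize(c['img'][240:340,160:280],None,fx=3,fy=3,interpolation=cv2.INTER_CUBIC)
o=np.zeros((600,800,3),np.uint8); o[:600,:440]=a; o[:300,440:800]=b
cv2.imwrite('pics/crop.png',o[:,:,::-1])
E
```

```text
button px [430.  236.5]
  mid [ 0.5889 -0.1077] sizes [np.float64(0.0155), np.float64(0.0213)] ang long 3.1274
tube px [423.  261.4]
  mid [ 0.541  -0.0993] sizes [np.float64(0.0144), np.float64(0.1299)] ang long -3.1044
fence px [385.  240.6]
  mid [ 0.5826 -0.0238] sizes [np.float64(0.0074), np.float64(0.0521)] ang long -1.5046
[145 143 139] [152 161 170] [150 146 140] [135 127 109] [150 147 141]
jig px [407.4 291.3]
  mid [ 0.4811 -0.0712] sizes [np.float64(0.1487), np.float64(0.2576)] ang long -3.0807
rail px [192.6 290.2]
  mid [0.4848 0.3665] sizes [np.float64(0.0267), np.float64(0.1505)] ang long -2.851
(313, 180, 8, 8)
btn side px [316.1 182.4]
  mid [ 0.591  -0.1164] sizes [np.float64(0.0216), np.float64(0.0279)] ang long -1.8366
```

View pics/crop.png

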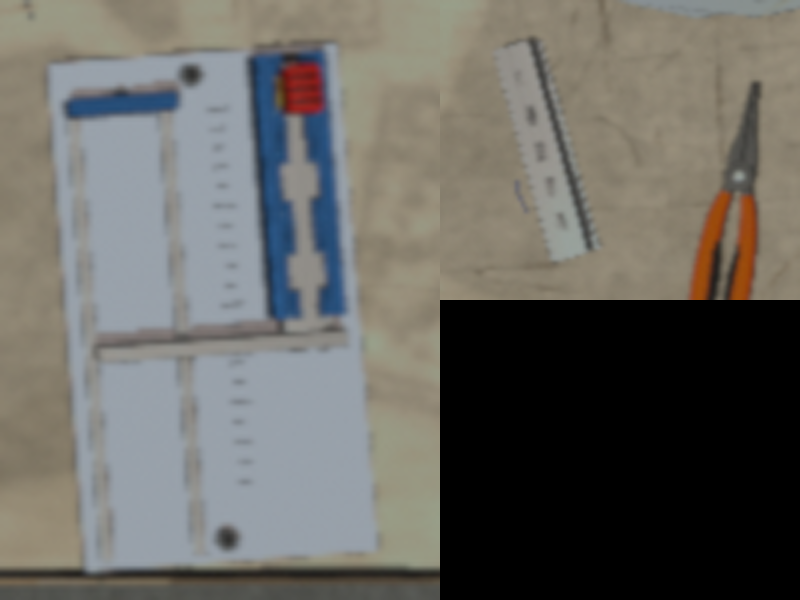

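The crop confirms the jig layout and hole positions. My estimates (world frame) are:
- **Jig:** x-axis yaw about -3.078, i.e. towards world -x.
- **Button:** about (0.589, -0.1085).
- **Fence centre:** jig y = -41 mm, against the given -40.

Next I go above the button, staying high over the vise.

Request:
play_rows(commands=[[0,0,3,0,0,0,8.7],[0,0,3,0,0,0,8.7],[2.6,3.77,0,0,0,0.098,8.7],[2.6,3.77,0,0,0,0.098,8.7],[2.6,3.77,0,0,0,0.098,8.7],[2.6,3.77,0,0,0,0.098,8.7],[2.6,3.77,0,0,0,0.098,8.7],[2.6,3.77,0,0,0,0.098,8.7],[2.6,3.77,0,0,0,0.098,8.7],[2.6,3.77,0,0,0,0.098,8.7],[2.6,3.77,0,0,0,0.098,8.7],[2.6,3.77,0,0,0,0.098,8.7],[2.6,3.77,-3,0,0,0.098,8.7],[2.6,3.77,-3,0,0,0.098,8.7],[0,0,-3,0,0,0,8.7],[0,0,-3,0,0,0,8.7],[0,0,0,0,0,0,8.7]])

```text
time: 2.22
ee_pos: [0.5861, -0.1085, 0.1602]
eef_rot: [1.0, 0.031, -0.002, -0.001]
ft_force: [-0.2, 0.0, 0.4]
width: 0.0867
```

```bash
python3 - <<'E'
from h import *
from scipy.spatial.transform import Rotation as R
c=cam('wrist','w1.png'); s=r.read_state(); print(s['time'],s['ee_pos'],R.from_quat(s['eef_rot']).as_matrix().round(3).tolist(),s['ft_force'])
M=np.array(c['camera_from_world']); print(-M[:3,:3].T@M[:3,3])
hsv=cv2.cvtColor(c['img'],cv2.COLOR_RGB2HSV)
red=((cv2.inRange(hsv,(0,150,60),(7,255,255)))|(cv2.inRange(hsv,(172,150,60),(180,255,255))))
k=max(cv2.findContours(red,0,1)[0],key=cv2.contourArea); q=cv2.boxPoints(cv2.minAreaRect(k)); print(q.tolist())
print([ray(c,p,.065)[:2].round(4).tolist() for p in q], ray(c,q.mean(0),.065))
E
```

```text
2.275 [ 0.58715688 -0.10853939  0.16216495] [[0.998, 0.062, -0.002], [0.062, -0.998, 0.001], [-0.002, -0.001, -1.0]] [ 0.07986575 -0.36372511  0.53786093]
[ 0.58182025 -0.02396351  0.32285085]
[[314.0, 228.0], [346.0, 228.0], [346.0, 255.0], [314.0, 255.0]]
[[0.579, -0.097], [0.6017, -0.0956], [0.6033, -0.1159], [0.5801, -0.1174]] [ 0.59100194 -0.10636988  0.065     ]
```

View pics/w1.png

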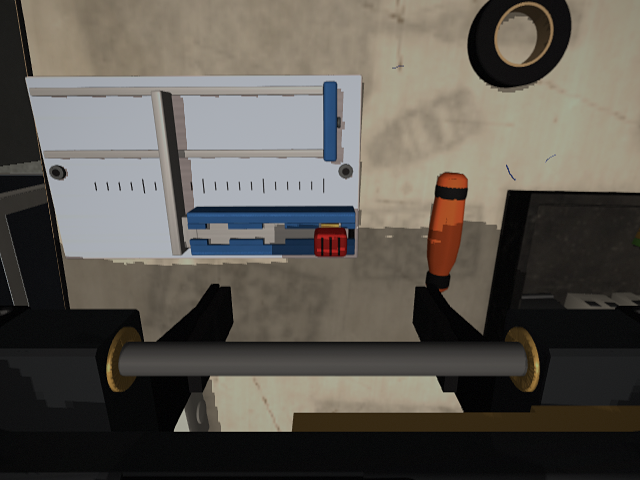

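The wrist view shows the button at (330,241), i.e. (0.590, -0.108). The jig is aligned with the jaws, and the driver at (445,230) stays below fingertip height. I descend and pinch the cap along the jig's x.

Request:
play_rows(commands=[[0.3,0,-3,0,0,0,6],[0,0,-3,0,0,0,6],[0,0,-3,0,0,0,5],[0,0,-1.5,0,0,0,5],[0,0,-0.9,0,0,0,5],[0,0,0,0,0,0,5],[0,0,0,0,0,0,3],[0,0,0,0,0,0,2],[0,0,0,0,0,0,1.8],[0,0,0,0,0,0,1.8],[0,0,0,0,0,0,1.8]], grip_force=25)

```text
time: 3.65
ee_pos: [0.5909, -0.1086, 0.0488]
eef_rot: [1.0, 0.031, 0.0, 0.0]
ft_force: [-0.3, 0.2, 2.5]
width: 0.0236
```

Request:
play_rows(commands=[[0,0,-0.4,0,0,0,1.8],[0,0,-0.35,0,0,0,1.8],[0,0,0,0,0,0,1.8],[0,0,0,0,0,0,1.8]])

```text
time: 4.15
ee_pos: [0.591, -0.1086, 0.0413]
eef_rot: [1.0, 0.031, 0.0, 0.0]
ft_force: [-0.8, 0.4, 6.8]
width: 0.0238
```

Request:
play_rows(commands=[[-0.5,-0.032,0,0,0,0,1.8],[-0.5,-0.032,0,0,0,0,1.8],[-0.5,-0.032,0,0,0,0,1.8],[-0.5,-0.032,0,0,0,0,1.8],[-0.5,-0.032,0,0,0,0,1.8],[-0.5,-0.032,0,0,0,0,1.8],[-0.5,-0.032,0,0,0,0,1.8],[-0.5,-0.032,0,0,0,0,1.8],[-0.5,-0.032,0,0,0,0,1.8],[0,0,0,0,0,0,1.8],[0,0,0,0,0,0,1.8]])

```text
time: 5.52
ee_pos: [0.5463, -0.1116, 0.0415]
eef_rot: [1.0, 0.031, 0.001, 0.0]
ft_force: [-0.2, -0.7, 7.3]
width: 0.0236
```

Request:
play_rows(commands=[[0,0,0.35,0,0,0,1.8],[0,0,0.4,0,0,0,1.8],[0,0,0,0,0,0,1.8],[0,0,0,0,0,0,1.8]])

```text
time: 6.02
ee_pos: [0.5459, -0.1116, 0.0486]
eef_rot: [1.0, 0.031, 0.0, 0.0]
ft_force: [1.3, -1.1, 3.7]
width: 0.0237
```

Request:
play_rows(commands=[[0,0,0,0,0,0,3.5],[0,0,0,0,0,0,4.5],[0,0,0,0,0,0,5],[0,0,3,0,0,0,5],[0,0,5,0,0,0,6],[0,0,5,0,0,0,7],[0,0,0,0,0,0,7]])

```text
time: 6.9
ee_pos: [0.5478, -0.1115, 0.1826]
eef_rot: [1.0, 0.031, 0.003, 0.001]
ft_force: [0.4, -0.1, -2.0]
width: 0.0678
```

```bash
python3 - <<'E'
from h import *
from scipy.spatial.transform import Rotation as R
import pickle
c=cam('wrist','w2.png'); pickle.dump(c,open('w2.pkl','wb')); s=cam('side'); st=r.read_state(); print(st['time'],st['ee_pos'])
for n,c,z in (('w',c,.065),('s',s,.055)):
    hsv=cv2.cvtColor(c['img'],cv2.COLOR_RGB2HSV)
    red=((cv2.inRange(hsv,(0,150,60),(7,255,255)))|(cv2.inRange(hsv,(172,150,60),(180,255,255))))
    if n=='s': m=np.zeros_like(red); m[160:220,290:360]=1; red=red*m
    k=max(cv2.findContours(red,0,1)[0],key=cv2.contourArea); q=cv2.boxPoints(cv2.minAreaRect(k)); print(n,q.tolist())
    print(ray(c,q.mean(0),z))
    if n=='w':
        blue=cv2.inRange(hsv,(100,120,50),(125,255,255))
        for k in cv2.findContours(blue,0,1)[0]:
            if cv2.contourArea(k)>300:
                q=cv2.boxPoints(cv2.minAreaRect(k)); print('blue',q.round().tolist(),[ray(c,p,.036)[:2].round(4).tolist() for p in q])
E
```

```text
7.0 [ 0.54564379 -0.11145264  0.17853592]
w [[304.0, 219.0], [333.0, 219.0], [333.0, 244.0], [304.0, 244.0]]
[ 0.5454067  -0.10936256  0.065     ]
blue [[334.0, 230.0], [394.0, 230.0], [394.0, 243.0], [334.0, 243.0]] [[0.5589, -0.1158], [0.6101, -0.1127], [0.6115, -0.1244], [0.5598, -0.1275]]
blue [[241.0, 230.0], [304.0, 230.0], [304.0, 244.0], [241.0, 244.0]] [[0.4797, -0.1206], [0.5334, -0.1173], [0.5339, -0.1299], [0.4797, -0.1332]]
blue [[239.0, 204.0], [395.0, 204.0], [395.0, 219.0], [239.0, 219.0]] [[0.4782, -0.098], [0.6083, -0.0901], [0.6098, -0.103], [0.4781, -0.111]]
blue [[368.0, 155.0], [370.0, 83.0], [382.0, 83.0], [380.0, 155.0]] [[0.5816, -0.0515], [0.5782, 0.0022], [0.5875, 0.0025], [0.5913, -0.0513]]
s [[332.0, 181.0], [339.0, 181.0], [339.0, 187.0], [332.0, 187.0]]
[ 0.54605796 -0.11177651  0.055     ]
```

View pics/w2.png

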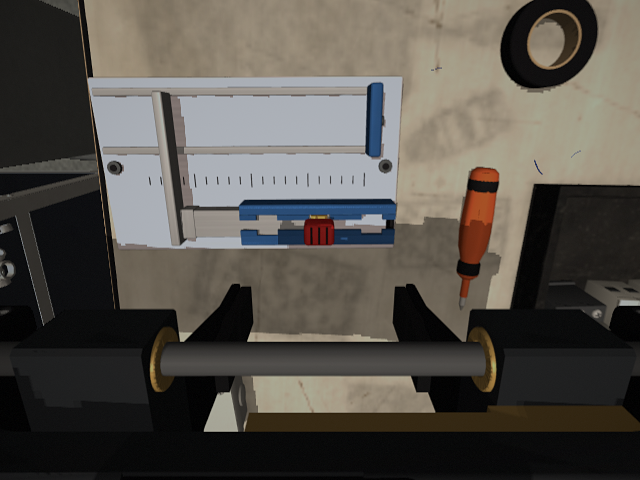

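The wrist view shows the stop bar moved to columns 152–188 and the button at (318,231), over the second hole. It travelled 45.6 mm, and while I was still holding it at rest height the spring was pushing up, so it isn't trapped. I now work out the channel geometry and the move to above the rail.

```bash
python3 - <<'E'
from h import *
import pickle
c=pickle.load(open('w2.pkl','rb'))
f=lambda n,p,z: print(n,ray(c,p,z)[:2].round(4))
a=c['img'].astype(int).sum(2)
print('col 270',a[80:160,270].tolist())
print('row 120',a[120,150:190].tolist(), a[120,360:388].tolist())
for p in ((90,78),(403,76),(397,248),(118,246)): f('corner',p,.01)
print('mean',np.mean([ray(c,p,.01) for p in ((90,78),(403,76),(397,248),(118,246))],0))
E
```

```text
col 270 [524, 523, 523, 525, 525, 530, 480, 419, 456, 464, 443, 439, 439, 446, 366, 395, 542, 533, 529, 527, 527, 527, 527, 529, 530, 529, 530, 528, 529, 530, 530, 530, 528, 531, 530, 528, 529, 530, 531, 530, 531, 530, 531, 530, 533, 530, 530, 533, 532, 532, 531, 530, 532, 530, 531, 532, 533, 532, 533, 535, 533, 533, 535, 533, 544, 450, 348, 452, 463, 441, 431, 432, 414, 463, 540, 536, 536, 533, 533, 535]
row 120 [522, 522, 523, 527, 500, 380, 429, 445, 458, 477, 493, 511, 522, 396, 223, 98, 113, 108, 106, 110, 108, 105, 90, 310, 362, 358, 355, 356, 356, 355, 357, 357, 355, 342, 537, 529, 527, 527, 524, 526] [530, 530, 530, 530, 539, 533, 191, 64, 72, 94, 194, 236, 255, 249, 241, 238, 234, 234, 231, 234, 209, 165, 190, 175, 292, 421, 537, 530]
corner [ 0.3519 -0.0062]
corner [0.6075 0.0113]
corner [ 0.6208 -0.1373]
corner [ 0.3598 -0.151 ]
mean [ 0.48501376 -0.07081186  0.01      ]
```

Request:
play_rows(commands=[[0,4,2,0,0,-0.135,7],[-0.7,4.9,0,0,0,-0.135,7],[-0.7,4.9,0,0,0,-0.135,7],[-0.7,4.9,0,0,0,-0.135,7],[-0.7,4.9,0,0,0,-0.135,7],[-0.7,4.9,0,0,0,-0.135,7],[-0.7,4.9,0,0,0,-0.135,7],[-0.7,4.9,0,0,0,-0.135,7],[-0.7,4.9,0,0,0,-0.135,7],[-0.6,4.9,0,0,0,-0.13,7],[0,0,0,0,0,0,7],[0,0,0,0,0,0,7]])

```text
time: 8.5
ee_pos: [0.4834, 0.3688, 0.197]
eef_rot: [0.801, -0.598, -0.0, 0.001]
ft_force: [-0.5, -0.0, 0.1]
width: 0.0697
```

```bash
python3 - <<'E'
from h import *
import pickle
from scipy.spatial.transform import Rotation as R
c=cam('wrist','w3.png'); pickle.dump(c,open('w3.pkl','wb')); s=r.read_state(); print(s['time'],s['ee_pos'],R.from_quat(s['eef_rot']).as_matrix().round(3).tolist())
print([proj(c,(0.4848,0.3665,.015)).round(1)])
E
```

```text
8.55 [0.48400252 0.36812129 0.19741008] [[0.283, -0.959, -0.001], [-0.959, -0.283, -0.002], [0.001, 0.002, -1.0]]
[array([326. , 212.9])]
```

View pics/w3.png

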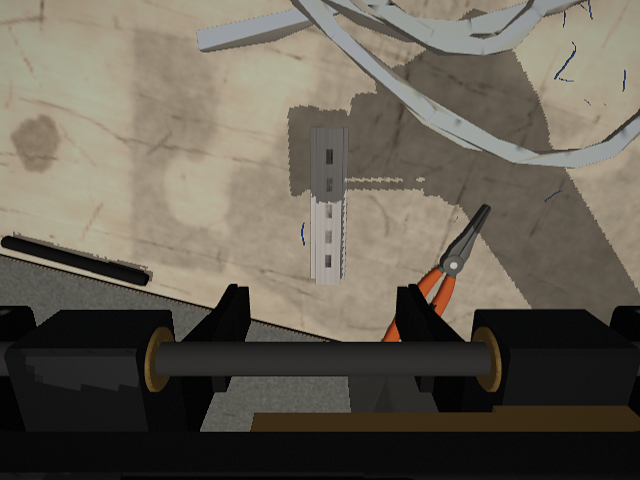

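The rail is centred at about (328.5, 205) with its ends at rows 127 and 284, and the slots run down column ~329. The pliers are about 14 cm off to the right.

```bash
python3 - <<'E'
from h import *
import pickle
c=pickle.load(open('w3.pkl','rb')); a=c['img'].astype(int).sum(2)
for row in (145,205,250,275): print(row,a[row,305:352].tolist())
col=a[115:295,323]; d=np.abs(np.diff(col)); print('rows',[(115+i,int(d[i])) for i in np.where(d>50)[0]])
for p in ((329,156),(328.7,184),(328.5,211),(328,236),(327.5,261)): print(ray(c,p,.015)[:2].round(4))
E
```

```text
145 [258, 257, 259, 257, 257, 248, 278, 281, 281, 292, 279, 258, 285, 282, 280, 283, 283, 287, 289, 277, 279, 280, 273, 279, 288, 289, 283, 287, 289, 288, 291, 290, 288, 294, 290, 295, 298, 292, 245, 283, 295, 297, 298, 232, 267, 266, 266]
205 [424, 424, 422, 423, 426, 375, 517, 505, 494, 505, 444, 495, 489, 493, 494, 485, 488, 496, 492, 477, 423, 383, 353, 394, 402, 334, 354, 457, 476, 483, 474, 472, 473, 476, 480, 491, 348, 259, 417, 415, 506, 325, 411, 436, 435, 441, 445]
250 [441, 443, 438, 440, 443, 334, 513, 488, 487, 483, 377, 504, 474, 490, 477, 473, 484, 492, 483, 475, 467, 478, 491, 493, 483, 475, 467, 474, 486, 475, 463, 464, 473, 473, 491, 293, 258, 248, 482, 485, 401, 447, 439, 435, 429, 425, 427]
275 [418, 420, 414, 406, 403, 324, 513, 492, 484, 476, 396, 496, 469, 481, 467, 464, 479, 488, 479, 463, 460, 477, 488, 489, 479, 469, 465, 477, 476, 459, 458, 460, 466, 471, 480, 227, 256, 341, 484, 367, 441, 447, 449, 449, 449, 455, 456]
rows [(np.int64(201), 126), (np.int64(202), 115)]
[0.5358 0.379 ]
[0.5116 0.3719]
[0.4873 0.3648]
[0.4636 0.3581]
[0.439  0.3512]
```

Request:
play_rows(commands=[[0.4,-0.3,-5,0,0,0,6],[0,0,-5,0,0,0,5.5],[0,0,-4,0,0,0,5],[0,0,-3,0,0,0,5],[0,0,-2.2,0,0,0,5],[0,0,0,0,0,0,5],[0,0,0,0,0,0,5]])

```text
time: 9.43
ee_pos: [0.4885, 0.3669, 0.0078]
eef_rot: [0.801, -0.599, 0.0, -0.001]
ft_force: [0.8, 0.3, 0.4]
width: 0.05
```

Request:
play_rows(commands=[[0,-0.1,-0.2,0,0,0,5],[0,0,0,0,0,0,4],[0,0,0,0,0,0,3],[0,0,0,0,0,0,2],[0,0,0,0,0,0,1.8],[0,0,0,0,0,0,1.8],[0,0,0,0,0,0,1.8]], grip_force=30)

```text
time: 10.3
ee_pos: [0.4877, 0.3655, 0.0046]
eef_rot: [0.801, -0.598, 0.0, 0.0]
ft_force: [-0.9, -1.0, 2.2]
width: 0.024
```

```bash
python3 - <<'E'
from h import *
import pickle
c=pickle.load(open('w2.pkl','rb'))
a=np.array(0.062); u=np.array([np.cos(a),np.sin(a)]); v=np.array([-u[1],u[0]])
for n,p,z in (('g1',(270,90.5),.014),('g2',(270,149),.014),('fence top edge',(370,120),.036),('stop top edge',(163.3,120),.036),('fence mid',(375,119),.036)):
    w=ray(c,p,z)[:2]; print(n,w.round(4),'along',(w@u).round(4),'across',(w@v).round(4))
t=pickle.load(open('top0.pkl','rb'))
for n,p,z in (('fence edge top cam',(355+122/4,215+115/4),.036),('top guide1',(355+84/4,215+230/4),.014),('top guide2',(355+177/4,215+230/4),.014)):
    w=ray(t,p,z)[:2]; print(n,w.round(4),'along',(w@u).round(4),'across',(w@v).round(4))
E
```

```text
g1 [ 0.4994 -0.0068] along 0.4981 across -0.0377
g2 [ 0.5003 -0.0535] along 0.4961 across -0.0844
fence top edge [ 0.5807 -0.0248] along 0.578 across -0.0607
stop top edge [ 0.4197 -0.0347] along 0.4167 across -0.0607
fence mid [ 0.5845 -0.0238] along 0.5819 across -0.0599
fence edge top cam [ 0.5764 -0.0247] along 0.5738 across -0.0604
top guide1 [ 0.5189 -0.0074] along 0.5175 across -0.0395
top guide2 [ 0.5187 -0.0545] along 0.5143 across -0.0866
```

Request:
play_rows(commands=[[0,0,3,0,0,0,1.8],[0,0,5,0,0,0,1.8],[0,0,5,0,0,0,1.8],[0,0,0,0,0,0,1.8]])

```text
time: 10.8
ee_pos: [0.4892, 0.3673, 0.1387]
eef_rot: [0.801, -0.598, 0.001, -0.003]
ft_force: [-0.2, -0.2, -2.2]
width: 0.0234
```

Request:
play_rows(commands=[[0.14,-4.95,0,0,0,-0.028,1.8],[0.14,-4.95,0,0,0,-0.028,1.8],[0.14,-4.95,0,0,0,-0.028,1.8],[0.14,-4.95,0,0,0,-0.028,1.8],[0.14,-4.95,0,0,0,-0.028,1.8],[0.14,-4.95,0,0,0,-0.028,1.8],[0.14,-4.95,0,0,0,-0.028,1.8],[0.14,-4.95,0,0,0,-0.028,1.8],[0,0,-3,0,0,0,1.8],[0,0,-2,0,0,0,1.8],[0,0,0,0,0,0,1.8],[0,0,0,0,0,0,1.8],[0,0,0,0,0,0,1.8]])

```text
time: 12.42
ee_pos: [0.4994, -0.0303, 0.0854]
eef_rot: [0.729, -0.684, 0.001, -0.0]
ft_force: [0.6, -0.7, -0.4]
width: 0.0234
```

```bash
python3 - <<'E'
from h import *
import pickle
from scipy.spatial.transform import Rotation as R
w=cam('wrist'); s=cam('side'); st=r.read_state(); print(st['time'],st['ee_pos'],R.from_quat(st['eef_rot']).as_matrix().round(3).tolist())
pickle.dump((w,s),open('hold.pkl','wb'))
a=cv2.resize(s['img'][140:240,280:440],None,fx=5,fy=5,interpolation=cv2.INTER_CUBIC)
o=np.zeros((600,800,3),np.uint8); o[:500]=a; cv2.imwrite('pics/h_side.png',o[:500,:,::-1]); cv2.imwrite('pics/h_wrist.png',w['img'][:,:,::-1])
E
```

```text
12.525 [ 0.49929781 -0.03035723  0.08521365] [[0.064, -0.998, 0.001], [-0.998, -0.064, -0.0], [0.0, -0.001, -1.0]]
```

View pics/h_wrist.png

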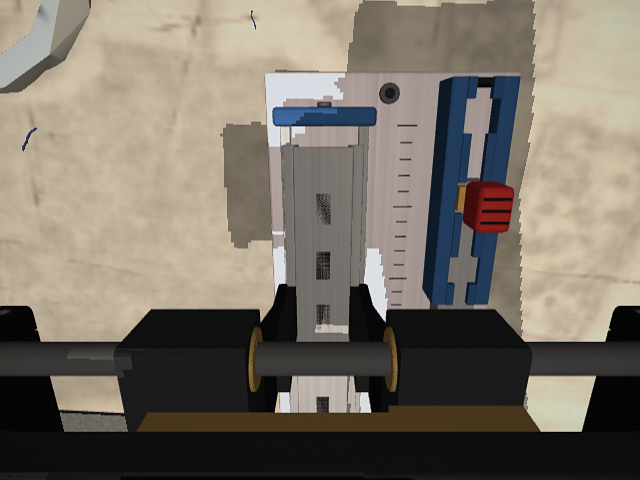

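View pics/h_side.png

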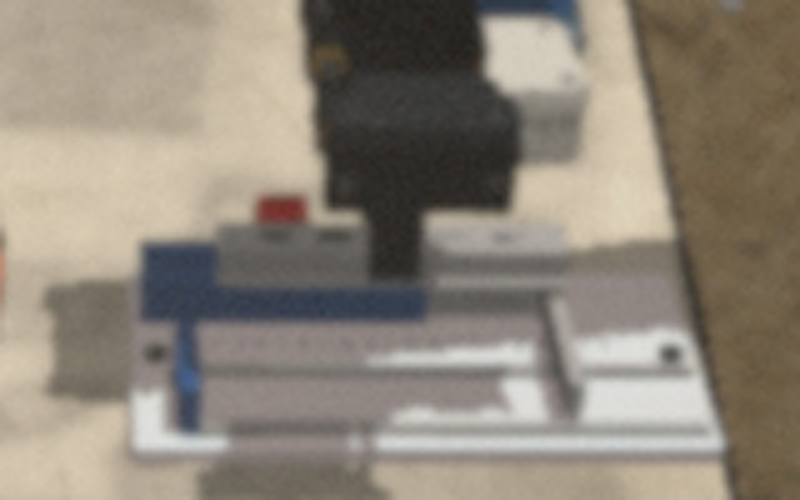

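The wrist view shows the held rail with its far end at row ~147 and hat at columns 295–351, parallel to the guides. The fence's inner top edge is at row ~125. The side view shows the rail level.

```bash
python3 - <<'E'
from h import *
import pickle
w,_=pickle.load(open('hold.pkl','rb')); a=w['img'].astype(int).sum(2)
print('col 322',a[105:165,310].tolist()); print('row170',a[170,275:375].tolist())
u=np.array([.9981,.062]); v=np.array([-.062,.9981])
for n,p,z in (('rail end',(323.5,147),.0958),('fence edge',(325,125),.036),('g near fence L',(289,135),.014),('g R',(363,135),.014)):
    q=ray(w,p,z)[:2]; print(n,q.round(4),(q@u).round(4),(q@v).round(4))
q=np.array([.4993,-.0304]);print('tcp',q@u,q@v)
E
```

```text
col 322 [476, 385, 198, 237, 269, 298, 313, 267, 182, 186, 188, 185, 183, 184, 182, 184, 182, 179, 167, 146, 101, 334, 482, 467, 465, 467, 468, 467, 467, 469, 470, 469, 470, 470, 470, 471, 473, 471, 469, 470, 477, 428, 329, 326, 344, 346, 345, 345, 345, 344, 345, 346, 343, 345, 345, 345, 345, 345, 345, 346]
row170 [494, 495, 499, 498, 497, 503, 337, 331, 337, 329, 333, 332, 334, 336, 339, 342, 348, 366, 235, 332, 348, 342, 341, 342, 340, 335, 339, 342, 345, 342, 342, 345, 348, 346, 346, 345, 335, 329, 333, 340, 343, 336, 335, 333, 332, 337, 342, 350, 353, 351, 352, 345, 341, 345, 348, 351, 351, 348, 351, 352, 352, 355, 353, 352, 348, 347, 351, 359, 357, 353, 356, 355, 357, 360, 367, 360, 358, 309, 222, 348, 347, 348, 354, 360, 354, 355, 351, 313, 314, 354, 360, 349, 335, 480, 469, 459, 454, 451, 446, 454]
rail end [ 0.5734 -0.0252] 0.5708 -0.0607
fence edge [ 0.581  -0.0256] 0.5783 -0.0616
g near fence L [ 0.5736 -0.0046] 0.5723 -0.0402
g R [ 0.5765 -0.0489] 0.5723 -0.0845
tcp 0.49646653 -0.06129884
```

```bash
python3 - <<'E'
from h import *
import pickle
w,_=pickle.load(open('hold.pkl','rb')); u=np.array([.9981,.062])
for p,z in (((325,106),.036),((325,112),.036),((325,125.5),.036),((325,125.5),.010),((323.5,146.5),.0958),((323.5,146.5),.0958-.015)):
    q=ray(w,p,z)[:2]; print(p,z,(q@u).round(4))
c=pickle.load(open('w2.pkl','rb'))
for p,z in (((366,120),.010),((370,120),.036),((383,120),.036),((163.5,120),.036),((154.5,120),.036),((173,120),.016)):
    q=ray(c,p,z)[:2]; print('w2',p,z,(q@u).round(4))
E
```

```text
(325, 106) 0.036 0.5879
(325, 112) 0.036 0.5849
(325, 125.5) 0.036 0.578
(325, 125.5) 0.01 0.5777
(323.5, 146.5) 0.0958 0.5709
(323.5, 146.5) 0.0808 0.57
w2 (366, 120) 0.01 0.5779
w2 (370, 120) 0.036 0.578
w2 (383, 120) 0.036 0.5882
w2 (163.5, 120) 0.036 0.4169
w2 (154.5, 120) 0.036 0.4099
w2 (173, 120) 0.016 0.4169
```

The fence face comes out at 0.578 along the channel in both views and the stop face at 0.417. The rail needs about +1.5 mm along and -1 mm across before I lower it.

Request:
play_rows(commands=[[0.16,-0.09,-2,0,0,0,1.8],[0,0,-2,0,0,0,1.8],[0,0,-1.5,0,0,0,1.8],[0,0,-0.7,0,0,0,1.8],[0,0,-0.4,0,0,0,1.8],[0,0,-0.2,0,0,0,1.8],[0,0,0,0,0,0,1.8],[0,0,0,0,0,0,1.8]])

```text
time: 13.52
ee_pos: [0.5007, -0.0313, 0.0169]
eef_rot: [0.729, -0.684, 0.0, -0.0]
ft_force: [0.1, -0.1, -1.2]
width: 0.0237
```

Request:
play_rows(commands=[[0,0,-0.1,0,0,0,1.8],[0,0,-0.1,0,0,0,1.8],[0,0,-0.05,0,0,0,1.8],[0,0,0,0,0,0,1.8],[0,0,0,0,0,0,1.8]])

```text
time: 14.15
ee_pos: [0.5005, -0.0313, 0.0146]
eef_rot: [0.729, -0.684, 0.0, 0.0]
ft_force: [-2.8, 0.1, 6.1]
width: 0.0235
```

The rail touched down at the predicted height. I release it, lift, and move clear towards +y at height.

Request:
play_rows(commands=[[0,0,0,0,0,0,3],[0,0,0,0,0,0,3.6],[0,0,0,0,0,0,4],[0,0,0,0,0,0,4],[0,0,3,0,0,0,4],[0,0,5,0,0,0,4],[0,0,5,0,0,0,4],[0,0,2,0,0,0,4],[0,6,2,0,0,0,4],[0,6,0,0,0,0,4],[0,6,0,0,0,0,4],[0,6,0,0,0,0,4],[0,4,0,0,0,0,4],[0,0,0,0,0,0,4],[0,0,0,0,0,0,4]])

```text
time: 16.02
ee_pos: [0.5005, 0.2471, 0.1834]
eef_rot: [0.729, -0.684, 0.0, 0.001]
ft_force: [-0.3, -0.3, -0.1]
width: 0.0401
```

```bash
python3 - <<'E'
from h import *
import pickle
t=cam('top'); s=cam('side'); st=r.read_state(); print(st['time'],st['ee_pos'],st['ft_force'])
pickle.dump((t,s),open('end.pkl','wb'))
a=cv2.resize(t['img'][215:365,355:465],None,fx=4,fy=4,interpolation=cv2.INTER_CUBIC)
b=cv2.resize(s['img'][165:245,290:440],(360,192),interpolation=cv2.INTER_CUBIC)
o=np.zeros((600,800,3),np.uint8); o[:,:440]=a; o[:192,440:]=b; cv2.imwrite('pics/end.png',o[:,:,::-1])
for n,c,box,z in (('t',t,(225,310,410,450),.065),('s',s,(160,220,290,360),.055)):
    hsv=cv2.cvtColor(c['img'],cv2.COLOR_RGB2HSV); red=cv2.inRange(hsv,(0,150,60),(7,255,255))|cv2.inRange(hsv,(172,150,60),(180,255,255))
    m=np.zeros_like(red); m[box[0]:box[1],box[2]:box[3]]=1; k=max(cv2.findContours(red*m,0,1)[0],key=cv2.contourArea)
    b=cv2.boundingRect(k); print(n,b,ray(c,(b[0]+b[2]/2-.5,b[1]+b[3]/2-.5),z))
print('expect side btn rows up/trapped',[proj(s,(0.546,-0.1115,z)).round(1) for z in (.065,.061,.043,.039)], 'top',proj(t,(0.546,-0.1115,.065)))
E
```

```text
16.125 [0.50093365 0.24637472 0.18363638] [-0.37186899  0.19894703 -0.99628333]
t (427, 254, 10, 12) [ 0.54437415 -0.10995879  0.065     ]
s (332, 180, 8, 9) [ 0.54605796 -0.11177651  0.055     ]
expect side btn rows up/trapped [array([335.7, 180.2]), array([335.6, 181.8]), array([335.3, 188.6]), array([335.3, 190.1])] top [432.28680431 258.65486417]
```

View pics/end.png

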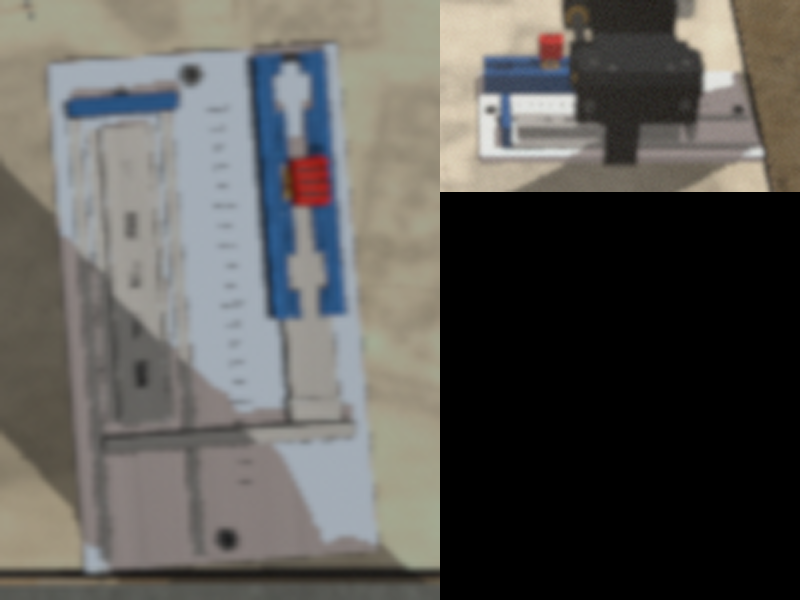

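The final view shows the rail lying between the guides, clear of the fence and stop: the hat is at crop columns 102–158 and the guides at about 88 and 172. The button is over the second hole. In the side view the button spans rows 180–188, which matches fully up (expected 180.2–188.6). Handing in.

```bash
python3 -c "
from bench import r
r.close_job(); print(r.read_state()['time'])"
```

```text
the job is handed in; nothing more can be done
the job is handed in; nothing more can be done
```

The stop is set in the next hole with the button up, and the rail is laid slotted side up in the channel between fence and stop. I handed the job in after about 16 s of the 61 s allowed; it reports no verdict.

- **Stop:** I pinched the button, pressed it about 7.5 mm, slid it out and let it rise. The wrist camera measured 45.6 mm of travel and the arm 44.7 mm, against 45 mm nominal. While still held at its rest height the button pushed up with about 3.7 N. The last side view shows it at rows 180–188, where fully up should be 180.2–188.6; one row there is about 2.5 mm of height, so this check is coarse.
- **Rail:** It touched the channel floor at the predicted height (TCP at 14.6 mm, about 6 N). The last top view shows it between the guides, clear of both fence and stop, with the gripper well away. I judged its final centring by eye from that picture and did not measure it.
- **Disagreement:** The top camera put the fence face about 4 mm nearer the stop than the wrist camera did. I used the wrist camera, because its views agreed with each other and gave a 161 mm gap against the stated 160 mm.
- **Pliers, tape and screwdriver:** The arm never touched them, but I did not re-measure their positions at the end.

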